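Uncap a pump and slide it under the inspection ring light

ROBOT

A 7-joint arm with a two-finger parallel gripper is mounted at the origin on the work surface. World frame = base frame: x ahead of the robot, y to its left, z up, the work surface at z = 0. Lengths are in mm, angles in rad, forces in N, time in s.
With the tool pointing down it reaches from about 425 to 1025 mm from the base axis. Payload 9.4 kg.
Tool frame: the origin (TCP) lies on the centre line of the jaws, within the pads' length; the fingertips stand 8 mm ahead of it and the grasp point (between the pads) lies 11 mm behind it; z points along the fingers, y is the line along which they close (so a half turn about z gives the same grasp; the last joint's range is limited). The gripper opens to 85 mm and grips with 20 to 120 N. Pads are 22 mm wide; open, the fingers measure 114 mm over their backs; the gripper's body (76 mm by 85 mm) begins 54 mm behind the grasp point. The pads swing forward as they close: fully open they stand 13 mm farther back than shut.
Start: joints at [1.177, 0.599, -0.003, 1.599, 0.002, 0.943, -0.08], TCP at [225.848, -688.924, 239.275] pointing down, gripper open.
Joint ranges: [-2.57, 2.57], [-0.35, 1.97], [-1.29, 1.29], [0.11, 2.56], [-1.05, 4.19], [0.11, 1.86], [-2.63, 2.63]. Speed limits (rad/s): [2.22, 2.22, 3.01, 3.01, 3.14, 3.14, 3.14].

INTERFACE

Orientations are given as a unit quaternion [x, y, z, w].
In Python, from rig import telemetry, capture, workorder gives the robot as it stands. The module is installed in compiled form; this text tells all that it offers.
- The arm moves only by the tool step_arm, never from a script. Its argument "targets" is a list of rows, each a list of 6 numbers: the shift along the tool's x, y, z in cm, then the turn, a rotation vector about the tool's x, y, z in degrees. A call has 1 to 5 rows; each row shifts and turns the commanded pose from where the row before left it, along the tool's axes as they then stand; what a row does not reach is not made up. A row lasts 1/12 s, in which the tool goes at most 41.7 mm and 7.16 degrees, less where a joint would pass 70% of its speed; a pose out of reach is approached as far as the arm can. A call with a gripper value outside its range is refused whole. "grip" is the opening, from 0 (shut) to 1 (fully open), set as the call begins (left out, the last holds). The fingers move at their own pace and stop on an object; "force" is the grip in N (left out, the last holds). Time passes only in rows, so rows that do not move let the fingers close. It gives the time, the measured TCP pose, the force, the opening and the grip force at its end, in the units of the state.
- telemetry.get_state(): the state, without advancing time (a new reading comes with each control period).
- capture(name): name is "side" or "top" or "wrist"; returns a dict with "img" (384x512x3 uint8, red, green, blue), "intrinsics" (3x3 intrinsics, pixels), "eye" and "attitude" of the camera in the world. Camera axes: x right, y down, z forward; pixel columns grow to the right and rows downward; lengths in mm; the calibration is good to about 2 mm. A picture is of the moment at which its call begins. There is no depth.
- workorder.job_done(): hands the job in; it is judged then, once.
The state is a dict: "clock": time; "joints": joint angles; "joint_velocities": joint speeds; "effort": joint torques, N m; "tool_pos": TCP position; "orientation": TCP orientation; "ft_force": force on the tool from outside, world axes, zero at the start; "wrist_torque": the same for the moment, N m; "gripper_width": finger opening in mm; "grasp_force": force on a finger pad.
Only numpy, scipy, OpenCV 4.12 (cv2) and the standard library are available. Lean on these libraries where they do the work, as an engineer would, in place of code of your own. Each camera call takes 0.05 s, during which the arm holds its last target. There are 200 camera calls.

TASK

Take the plastic dust cap off the pump's neck and set it down in the round steel dish, open side down as it sat on the neck. Then slide the pump across the bench, without lifting or tipping it, until it stands wholly on the round rubber mat under the ring light. Do not bump the ring light, and leave the connecting rod, piston and tappet where they are.

Things in the scene. Friction and masses are not known exactly. Their poses are not given: they have to be found in the camera images.
- pump: Loose cast-aluminium pump, about 0.7 kg: an upright cylinder 104 mm in diameter and 40 mm high (too wide to grip), on top a collar 68 mm in diameter up to 45 mm and a central inlet neck 40 mm in diameter up to 80 mm above the bench; six bolt heads 4 mm high on the top face. Origin: centre of the underside; z up along the neck.
- cap: Loose black plastic dust cap sitting over the pump's neck with about 1.8 mm of play all round: an upside-down cup 50 mm in outer diameter, 28 mm high, skirt 3.2 mm, closed top 4 mm thick. Origin: centre of its open lower rim, which is 56 mm above the bench while on the pump; z points to its closed top.
- tray: Fixed round steel dish, open on top: 150 mm outer diameter, 18 mm high, wall 3 mm, floor 4 mm thick. Origin: centre of its underside, on the bench.
- lamp: Fixed ring light. Origin: on the bench, centre of its flush dark round rubber mat (144 mm diameter), where the pump must go. Above it hangs the ring: outer diameter 200, inner 128, underside 190 and top 214 mm up; nothing between. Its arm runs along the origin's +x (away from the robot) to a 22 mm post 185 mm from the centre, 247 mm tall, on a foot 100 x 130 x 12 mm.
- rod: Bystander: loose steel connecting rod lying flat, 26 mm thick, about 210 mm long. Origin: centre of its big end (72 mm, with two bolt lugs reaching 48 mm to either side); the shank runs along +x to the small end, 150 mm away.
- piston: Bystander: loose aluminium piston standing upright, 86 mm in diameter, 75 mm high, no neck. Origin: centre of the underside.
- tappet: Bystander: loose small steel tappet standing upright, 28 mm in diameter, 40 mm high. Origin: centre of the underside.
Not all that is in view belongs to the job. Leave any green or purple look-alike of the pump alone.

How it is judged (in metres and radians):
On the way, in this order (a step that is already met when the one before it is completed fails the run):
1. the cap lies in the dish, open side down, let go (horizontal distance between cap and tray below 0.05 m and z of cap in the frame of tray below 0.009 m and angle between cap's own z axis and vertical below 0.15 rad and contact force between the fingers and cap below 0.1 N), for 0.2 s.
2. the pump stands wholly on the mat (centres within 20 mm) (horizontal distance between pump and lamp below 0.02 m), for 0.2 s.
At the end, for the whole second after the job is handed in: The pump stands flat and at rest on the bench, wholly on the mat (its axis within 20 mm of the mat's centre), and the cap lies at rest on the floor of the dish, open side down (level within 0.15 rad) (horizontal distance between pump and lamp below 0.02 m and height (world z) of pump below 0.004 m and angle between pump's own z axis and vertical below 0.05 rad and linear speed of each of pump, cap below 0.01 m/s and horizontal distance between cap and tray below 0.05 m and z of cap in the frame of tray below 0.009 m and angle between cap's own z axis and vertical below 0.15 rad); the robot touches nothing.
It fails at once if the pump lifted off the bench (more than 12 mm) (height (world z) of pump above 0.012 m).
It fails at once if the pump tipped (more than 0.2 rad) (angle between pump's own z axis and vertical above 0.2 rad).
It fails at once if the ring light bumped (more than 5 N) (contact force between any of the arm, the fingers and lamp above 5 N).
It fails at once if the connecting rod, piston or tappet moved more than 20 mm (distance of any of rod, piston, tappet from where it was at the start of the episode above 0.02 m).
It also fails if it takes over 69 s, if anything falls off the work surface, if the arm or the gripper's body presses on something with over 40 N, if the wrist force passes 120 N, or if a joint passes its speed limit or range.

## Working session

There is one attempt and no reset: what is moved stays moved. The work goes in short steps, Python scripts to look and compute and a tool call to move; the robot and the scene stay as the last step left them, time stands still between calls to the robot, and variables do not carry over. Pictures are saved under pics/ and viewed, at most 10 in all, crops included, and the job is handed in when it is done.

Besides the shell and the picture viewer there is one more tool, called by a JSON object that holds its "fn" and its "kwargs", one argument or row to a line. step_arm: Moves the arm, as the interface text tells. Its arguments: {"type":"object","properties":{"targets":{"type":"array","items":{"type":"array","items":{"type":"number"}}},"grip":{"type":"number"},"force":{"type":"number"}},"required":["targets"]}

```bash
mkdir -p pics
cat > h.py <<'E'
import numpy as np, cv2, json
from scipy.spatial.transform import Rotation as R
from rig import telemetry, capture, workorder
def shot(n,f):
    c=capture(n); cv2.imwrite(f'pics/{f}.png',cv2.cvtColor(c['img'],cv2.COLOR_RGB2BGR))
    np.savez(f'pics/{f}.npz',K=c['intrinsics'],e=c['eye'],a=np.array(c['attitude']));return c
def rot(a):
    a=np.array(a); return a if a.shape==(3,3) else R.from_quat(a).as_matrix()
def ray(f,u,v):
    d=np.load(f'pics/{f}.npz'); r=rot(d['a'])@np.linalg.inv(d['K'])@[u,v,1]; return d['e'],r/np.linalg.norm(r)
def plane(f,u,v,z):
    e,r=ray(f,u,v); return e+r*(z-e[2])/r[2]
def tri(*obs):
    A=0;b=0
    for o in obs:
        e,r=ray(*o);P=np.eye(3)-np.outer(r,r);A=A+P;b=b+P@e
    return np.linalg.solve(A,b)
def proj(f,p):
    d=np.load(f'pics/{f}.npz'); q=d['K']@rot(d['a']).T@(np.array(p)-d['e']); return q[:2]/q[2]
E
python3 - <<'E'
from h import *
for n in ['side','top','wrist']:
    c=shot(n,n+'0'); print(n,c['eye'],c['attitude'],c['intrinsics'])
print(telemetry.get_state())
a=[cv2.imread(f'pics/{n}0.png') for n in ['side','top']]
E
```

```text
side [ 399.78660559 -655.07622526  885.45468495] [ 0.92723103 -0.10996238  0.03657241 -0.35610862] [[411.98934409   0.         251.4276038 ]
 [  0.         411.98934409 184.76495564]
 [  0.           0.           1.        ]]
top [ 289.35775464   53.9704962  1288.98197126] [-0.68214631  0.72332379 -0.07970216  0.07160078] [[427.71008666   0.         247.43044331]
 [  0.         427.71008666 192.65103528]
 [  0.           0.           1.        ]]
wrist [ 292.7398322  -666.78425406  372.82004394] [ 0.80177677 -0.5809765  -0.08307149  0.11278053] [[341.17124224   0.         256.55539929]
 [  0.         341.17124224 192.21585967]
 [  0.           0.           1.        ]]
{'clock': 0.15, 'joints': array([ 1.17731457,  0.59993621, -0.00255469,  1.59995501,  0.00176696,
        0.94294196, -0.0797966 ]), 'joint_velocities': array([-0.00079545, -0.00107511,  0.00095201, -0.00241038,  0.00162085,
       -0.00202761,  0.00093424]), 'effort': array([ 3.36109864e-03, -7.76997328e+01,  1.56715393e+00, -2.58233982e+01,
        1.25650867e-02,  6.89818538e-03,  5.23904077e-05]), 'tool_pos': array([ 225.73836396, -688.57728741,  238.61571847]), 'orientation': array([ 9.87478103e-01,  1.57754914e-01, -1.39455871e-04, -6.03254151e-04]), 'ft_force': array([0.4057498 , 0.6512866 , 0.27389526]), 'wrist_torque': array([ 0.04596725, -0.01613594,  0.0123961 ]), 'grasp_force': 0.0, 'gripper_width': 85.62366419713786}
```

View pics/side0.png

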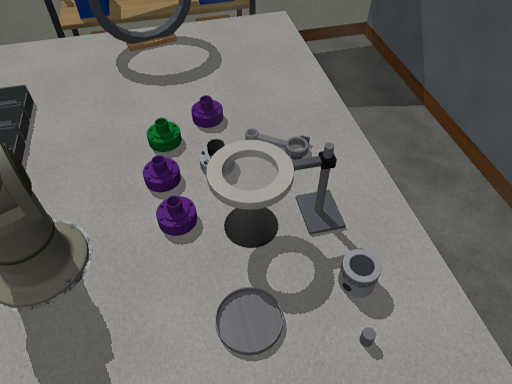

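View pics/top0.png

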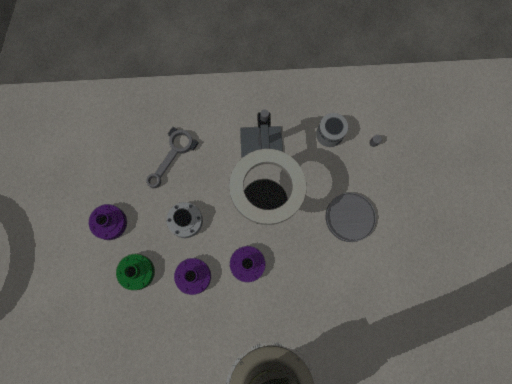

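Side view: the silver pump with its black cap is at about (216,155), the dish at (250,320), the mat at (251,225) and the ring at (250,173). Top view: the silver pump is at (184,220), the dish at (351,217), the mat at (266,194), the rod at (170,155), the piston at (333,130) and the tappet at (376,141).

Possible mix-ups in the top view: purple (107,222), green (135,272), purple (193,276), purple (247,264) and silver (184,220). I choose the silver one, which is the only one in cast aluminium with a black cap.

Run:
```python
from h import *
s=cv2.imread('pics/side0.png');t=cv2.imread('pics/top0.png')
def cr(i,x,y,w,h,k): return cv2.resize(i[y:y+h,x:x+w],None,fx=k,fy=k,interpolation=cv2.INTER_CUBIC)
a=cr(t,154,190,66,50,6); b=cr(s,190,125,66,50,6)
c=cr(t,226,145,160,100,2.475) ; d=cr(s,190,200,160,100,2.475)
m=min(c.shape[1],a.shape[1]); m2=min(c.shape[0],d.shape[0])
cv2.imwrite('pics/crop1.png',np.vstack([np.hstack([a[:,:m],b[:,:m]]),np.hstack([c[:m2,:m],d[:m2,:m]])]))
print(m,m2)
for n,p in dict(dish=(351,217),mat=(266,194),pump=(186,221)).items(): print(n,plane('top0',*p,0))
for n,p in dict(dish=(249,322),mat=(251,225)).items(): print(n,plane('side0',*p,0))
print('cap',tri(('top0',182,217),('side0',216,147)))
```

```text
396 248
dish [ 475.25581041 -280.19329027    0.        ]
mat [561.89416524 -26.17486811   0.        ]
pump [492.28302826 222.27192119   0.        ]
dish [ 474.15210783 -276.50094472    0.        ]
mat [539.62415796 -17.9866719    0.        ]
cap [493.20020487 223.73098616  74.17622944]
```

View pics/crop1.png

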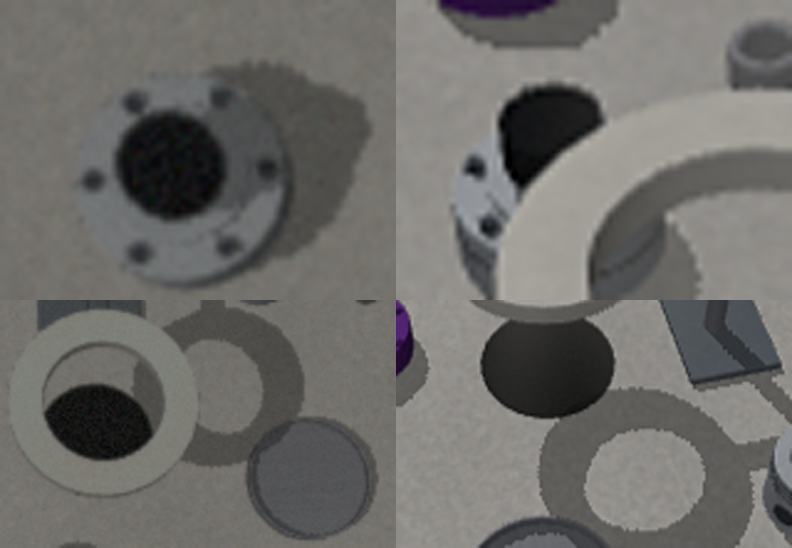

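Crop: the silver pump has six bolt heads and a black cap, centred at top view (182.5,217.5) and side view (216,146). The mat's side-view edges are x 224 to 278 with its bottom at row 247. The ring's outer edge in the top view is centred at (268,186.5).

Run:
```python
from h import *
from scipy.optimize import least_squares
th=np.linspace(0,2*np.pi,361)
def ext(f,c,r,z):
    q=np.array([proj(f,[c[0]+r*np.cos(t),c[1]+r*np.sin(t),z]) for t in th]); return q[:,0].min(),q[:,0].max(),q[:,1].min(),q[:,1].max()
def fit(f,r,z,obs,c0):
    w=[i for i,o in enumerate(obs) if o is not None]
    s=least_squares(lambda c:[ext(f,c,r,z)[i]-obs[i] for i in w],c0,diff_step=1e-4);return s.x.round(1),s.fun.round(1)
print('mat side',fit('side0',72,0,(224.3,278.1,None,246.9),(550,-20)))
print('ring top',fit('top0',100,214,(230,306,148.6,224.2),(550,-20)))
print('mat top bottom edge: ',ext('top0',(548,-22),72,0))
def ext2(f,c,r): return ext(f,c,r,18)
print('dish top',fit('top0',75,18,(226+247/2.475,226+370/2.475,145+118/2.475,145+240/2.475),(475,-278)))
print('pump top',fit('top0',52,40,(154+77/6,154+287/6,190+72/6,190+285/6),(493,223)))
print('cap top',fit('top0',25,84,(154+117/6,154+226/6,190+111/6,190+220/6),(493,223)))
for v in (145,146): print(tri(('top0',182.3,217.3),('side0',215.8,v)))
d=np.load('pics/wrist0.npz');st=telemetry.get_state();T=R.from_quat(st['orientation']);print(T.as_matrix().round(3))
print('cam in tool',T.as_matrix().T@(d['e']-st['tool_pos']), (T.as_matrix().T@rot(d['a'])).round(3))
```

```text
mat side (array([540.8, -15. ]), array([-0.2,  0.2, -0. ]))
ring top (array([538.3, -19.6]), array([-0.7,  0.7,  0.1, -0.1]))
mat top bottom edge:  (np.float64(241.5466239694329), np.float64(288.35426692660656), np.float64(175.8126022688621), np.float64(221.69381245594056))
dish top (array([ 472.7, -274.4]), array([-0.1,  0.1, -0. ,  0. ]))
pump top (array([490.4, 221.8]), array([-0.2,  0.2,  0.3, -0.3]))
cap top (array([489.5, 220.7]), array([ 0.3, -0.3,  0.4, -0.4]))
[491.86530796 221.66836862  83.61777118]
[492.09433445 222.22194261  79.39044977]
[[ 0.95   0.312 -0.   ]
 [ 0.312 -0.95   0.001]
 [-0.    -0.001 -1.   ]]
cam in tool [ 7.04449878e+01  7.98309563e-04 -1.34210423e+02] [[-0.    -0.961 -0.277]
 [ 1.    -0.    -0.001]
 [ 0.001 -0.277  0.961]]
```

{"fn": "step_arm", "kwargs": {
  "targets": [
    [2.94,-2.45,-0.83,0,0,0],
    [2.94,-2.45,-0.83,0,0,0],
    [2.94,-2.45,-0.83,0,0,0],
    [2.94,-2.45,-0.83,0,0,0],
    [2.94,-2.45,-0.83,0,0,0]
  ],
  "grip": 1
}}

```text
clock: 0.57
tool_pos: [327.9, -525.0, 280.8]
orientation: [0.987, 0.158, -0.0, -0.0]
ft_force: [1.3, -0.4, 0.7]
gripper_width: 85.3
grasp_force: 0.0
```

{"fn": "step_arm", "kwargs": {
  "targets": [
    [2.94,-2.45,-0.83,0,0,0],
    [2.94,-2.45,-0.83,0,0,0],
    [2.94,-2.45,-0.83,0,0,0],
    [2.94,-2.45,-0.83,0,0,0],
    [2.94,-2.45,-0.83,0,0,0]
  ]
}}

```text
clock: 0.98
tool_pos: [429.4, -362.8, 322.6]
orientation: [0.987, 0.158, -0.0, -0.0]
ft_force: [0.8, 0.5, 1.1]
gripper_width: 85.1
grasp_force: 0.0
```

{"fn": "step_arm", "kwargs": {
  "targets": [
    [2.94,-2.45,-0.83,0,0,0],
    [2.94,-2.45,-0.83,0,0,0],
    [1.4,-3.75,0,0,0,0],
    [1.4,-3.75,0,0,0,0],
    [1.4,-3.75,0,0,0,0]
  ]
}}

```text
clock: 1.4
tool_pos: [474.2, -177.7, 338.8]
orientation: [0.987, 0.158, -0.0, -0.0]
ft_force: [1.1, 0.5, 0.2]
gripper_width: 85.4
grasp_force: 0.0
```

{"fn": "step_arm", "kwargs": {
  "targets": [
    [1.4,-3.75,0,0,0,0],
    [1.4,-3.75,0,0,0,0],
    [1.4,-3.75,0,0,0,0],
    [1.4,-3.75,0,0,0,0],
    [1.4,-3.75,0,0,0,0]
  ]
}}

```text
clock: 1.82
tool_pos: [482.0, 22.1, 339.0]
orientation: [0.987, 0.158, 0.0, 0.0]
ft_force: [0.9, -0.3, -0.8]
gripper_width: 85.7
grasp_force: 0.0
```

{"fn": "step_arm", "kwargs": {
  "targets": [
    [1.4,-3.75,0,0,0,0],
    [1.4,-3.75,0,0,0,0],
    [1.4,-3.75,2,0,0,0],
    [1.4,-3.75,2,0,0,0],
    [1.4,-3.75,2,0,0,0]
  ]
}}

```text
clock: 2.23
tool_pos: [490.0, 213.8, 282.5]
orientation: [0.988, 0.158, 0.0, -0.0]
ft_force: [0.8, -0.4, -0.2]
gripper_width: 85.3
grasp_force: 0.0
```

{"fn": "step_arm", "kwargs": {
  "targets": [
    [0,0,4,0,0,0],
    [0,0,4,0,0,0],
    [0,0,2,0,0,0],
    [0,0,0,0,0,0]
  ]
}}

```text
clock: 2.57
tool_pos: [487.9, 211.1, 178.8]
orientation: [0.987, 0.158, -0.004, 0.001]
ft_force: [-0.6, -1.1, -0.1]
gripper_width: 85.5
grasp_force: 0.0
```

Run:
```python
from h import *
c=shot('wrist','w1'); s=telemetry.get_state();print(s['tool_pos'],s['joints'].round(3),R.from_quat(s['orientation']).as_matrix().round(3))
print([proj('w1',[490,221,z]) for z in (84,40)])
```

```text
[489.08396979 211.6556313  181.2346    ] [-0.307  0.465 -0.288  2.079  0.217  0.63  -1.996] [[ 0.95   0.312 -0.004]
 [ 0.312 -0.95  -0.002]
 [-0.005  0.001 -1.   ]]
[array([244.19380766, 190.17697995]), array([246.04302294, 175.23512463])]
```

View pics/w1.png

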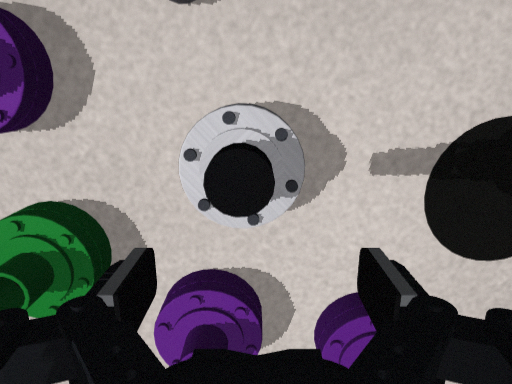

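The wrist view shows the silver pump at (242,166), with the black cap spanning x 204–274 and y 142–217. The mat's left edge is at (425,195). The fingers are clear.

Run:
```python
from h import *
from scipy.optimize import least_squares
th=np.linspace(0,2*np.pi,181)
def ext(f,c,rz):
    q=np.array([proj(f,[c[0]+r*np.cos(t),c[1]+r*np.sin(t),z]) for r,z in rz for t in th]); return np.array([q[:,0].min(),q[:,0].max(),q[:,1].min(),q[:,1].max()])
im=cv2.imread('pics/w1.png',0); n,l,st,_=cv2.connectedComponentsWithStats((im<45).astype(np.uint8)); x,y,w,h=st[l[180,239]][:4]
o=np.array([x-.5,x+w-.5,y-.5,y+h-.5]);print(o)
s=least_squares(lambda c:ext('w1',c,[(25,84),(25,56)])-o,(490,221),diff_step=1e-4);print('cap',s.x,s.fun)
s=least_squares(lambda c:ext('w1',c[:2],[(25,c[2]),(25,c[2]-28)])-o,(490,221,84),diff_step=1e-4);print('cap free z',s.x,s.fun)
s=least_squares(lambda c:(ext('w1',c,[(72,0)])-[425,0,115,261])[[0,2,3]],(540,-17),diff_step=1e-4);print('mat',s.x,s.fun)
o=np.array([179.5,305,103,228.5]);s=least_squares(lambda c:ext('w1',c,[(52,40),(52,0)])-o,(490,221),diff_step=1e-4);print('pump',s.x,s.fun)
```

```text
[201.5 274.5 142.5 216.5]
cap [493.2559444  226.52482147] [ 0.43867826 -0.43876492 -0.82209965  0.80522169]
cap free z [492.94795877 226.49342076  82.81413394] [ 0.62423636 -0.62438398 -0.64525033  0.61365991]
mat [540.27376214 -17.61789929] [-5.13446504e-05  4.71525917e-01 -6.06448790e-01]
pump [493.25209232 225.25351801] [-0.94375136  0.94601381 -0.35621308  0.49947861]
```

{"fn": "step_arm", "kwargs": {
  "targets": [
    [0.35,-0.56,2.5,0,0,0],
    [0.35,-0.56,2.5,0,0,0],
    [0,0,2,0,0,0],
    [0,0,0,0,0,0],
    [0,0,0,0,0,0]
  ]
}}

```text
clock: 3.03
tool_pos: [493.9, 224.9, 114.1]
orientation: [0.987, 0.158, 0.0, 0.0]
ft_force: [-0.2, -0.6, 1.6]
gripper_width: 85.1
grasp_force: 0.0
```

Run:
```python
from h import *
s=telemetry.get_state();print(s['tool_pos'],s['joints'].round(3),R.from_quat(s['orientation']).as_matrix().round(3))
```

```text
[493.85387201 224.93272186 114.06844837] [-0.367  0.572 -0.236  2.113  0.276  0.484 -2.067] [[ 0.95   0.311  0.   ]
 [ 0.311 -0.95  -0.   ]
 [ 0.     0.    -1.   ]]
```

{"fn": "step_arm", "kwargs": {
  "targets": [
    [0,0,2.5,0,0,0],
    [0,0,2.4,0,0,0],
    [0,0,0,0,0,0]
  ]
}}

```text
clock: 3.28
tool_pos: [493.4, 224.5, 63.4]
orientation: [0.988, 0.158, -0.0, 0.0]
ft_force: [-0.7, -0.6, 0.1]
gripper_width: 85.4
grasp_force: 0.0
```

{"fn": "step_arm", "kwargs": {
  "targets": [
    [0,0,0,0,0,0],
    [0,0,0,0,0,0],
    [0,0,0,0,0,0],
    [0,0,0,0,0,0],
    [0,0,0,0,0,0]
  ],
  "grip": 0.4,
  "force": 25
}}

```text
clock: 3.7
tool_pos: [494.4, 225.3, 66.0]
orientation: [0.988, 0.158, 0.001, -0.0]
ft_force: [-1.2, -0.9, 8.4]
gripper_width: 50.0
grasp_force: 24.3
```

{"fn": "step_arm", "kwargs": {
  "targets": [
    [0,0,0,0,0,0],
    [0,0,0,0,0,0],
    [0,0,0,0,0,0]
  ]
}}

```text
clock: 3.95
tool_pos: [494.4, 225.3, 66.0]
orientation: [0.988, 0.158, 0.001, -0.0]
ft_force: [-0.7, -0.7, 9.9]
gripper_width: 50.3
grasp_force: 24.3
```

{"fn": "step_arm", "kwargs": {
  "targets": [
    [0,0,-0.5,0,0,0],
    [0,0,-1,0,0,0],
    [0,0,-1,0,0,0],
    [0,0,-1,0,0,0],
    [0,0,-1,0,0,0]
  ]
}}

```text
clock: 4.37
tool_pos: [493.5, 224.8, 110.6]
orientation: [0.987, 0.158, 0.0, -0.0]
ft_force: [0.1, -0.2, -0.5]
gripper_width: 49.9
grasp_force: 26.1
```

{"fn": "step_arm", "kwargs": {
  "targets": [
    [0,0,-3,0,0,0],
    [0,0,-4,0,0,0],
    [0,0,-4,0,0,0],
    [0,0,-4,0,0,0],
    [0,0,0,0,0,0]
  ]
}}

```text
clock: 4.78
tool_pos: [495.7, 226.5, 267.2]
orientation: [0.987, 0.158, 0.005, -0.002]
ft_force: [0.8, 1.0, 0.2]
gripper_width: 49.8
grasp_force: 26.2
```

Run:
```python
from h import *
shot('wrist','w2');shot('top','t2')
w=cv2.imread('pics/w2.png');t=cv2.imread('pics/t2.png')[150:300,120:320]
cv2.imwrite('pics/v2.png',np.hstack([cv2.resize(w,(400,300)),cv2.resize(t,(400,300))]))
s=telemetry.get_state();print(s['tool_pos'],s['gripper_width'],s['joints'].round(2))
```

```text
[493.88241463 224.95228317 261.57044401] 49.87549294599743 [-0.29  0.37 -0.33  1.98  0.16  0.81 -1.96]
```

View pics/v2.png

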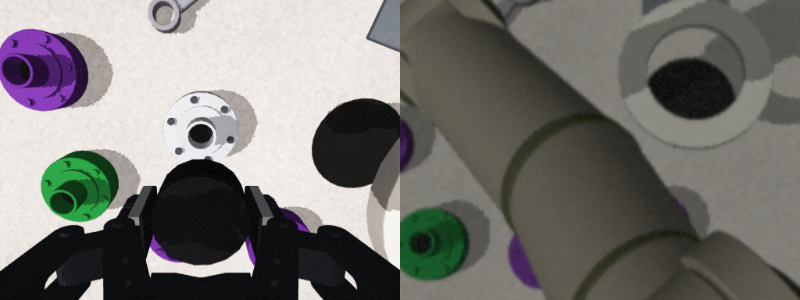

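The cap is held between the pads, lower centre of the wrist view, and the pump's bare neck is at (200,133). I'll carry it over to the dish.

{"fn": "step_arm", "kwargs": {
  "targets": [
    [0,0,-4,0,0,0],
    [-1.35,3.61,-1.5,0,0,0],
    [-1.35,3.61,-1.5,0,0,0],
    [-1.35,3.61,0,0,0,0],
    [-1.35,3.61,0,0,0,0]
  ]
}}

```text
clock: 5.3
tool_pos: [486.2, 69.2, 328.8]
orientation: [0.987, 0.158, -0.0, 0.0]
ft_force: [1.0, -0.7, -1.0]
gripper_width: 50.0
grasp_force: 26.5
```

{"fn": "step_arm", "kwargs": {
  "targets": [
    [-1.35,3.61,0,0,0,0],
    [-1.35,3.61,0,0,0,0],
    [-1.35,3.61,0,0,0,0],
    [-1.35,3.61,0,0,0,0],
    [-1.35,3.61,0,0,0,0]
  ]
}}

```text
clock: 5.72
tool_pos: [477.8, -123.5, 328.0]
orientation: [0.987, 0.158, -0.001, -0.0]
ft_force: [0.3, -0.7, -0.1]
gripper_width: 49.8
grasp_force: 26.5
```

{"fn": "step_arm", "kwargs": {
  "targets": [
    [-1.35,3.61,0,0,0,0],
    [-1.35,3.61,0,0,0,0],
    [-1.35,3.61,3,0,0,0],
    [-1.35,3.61,2,0,0,0],
    [0,0,4,0,0,0]
  ]
}}

```text
clock: 6.13
tool_pos: [472.5, -276.7, 244.8]
orientation: [0.988, 0.154, 0.001, 0.003]
ft_force: [0.6, -1.4, -1.7]
gripper_width: 50.0
grasp_force: 26.5
```

{"fn": "step_arm", "kwargs": {
  "targets": [
    [0,0,4,0,0,0],
    [0,0,4,0,0,0],
    [0,0,4,0,0,0],
    [0,0,0,0,0,0],
    [0,0,0,0,0,0]
  ]
}}

```text
clock: 6.55
tool_pos: [471.3, -267.6, 122.3]
orientation: [0.987, 0.158, -0.003, -0.002]
ft_force: [0.8, -0.1, -0.4]
gripper_width: 50.0
grasp_force: 26.6
```

Run:
```python
from h import *
shot('wrist','w3');shot('side','s3')
w=cv2.imread('pics/w3.png');t=cv2.imread('pics/s3.png')
cv2.imwrite('pics/v3.png',np.hstack([cv2.resize(w,(400,300)),cv2.resize(t,(400,300))]))
s=telemetry.get_state();print(s['tool_pos'],s['gripper_width'],s['joints'].round(2))
```

```text
[ 473.65701213 -268.73651336  125.60609598] 49.7465111440289 [ 0.48  0.55 -0.1   2.11  0.11  0.49 -0.95]
```

View pics/v3.png

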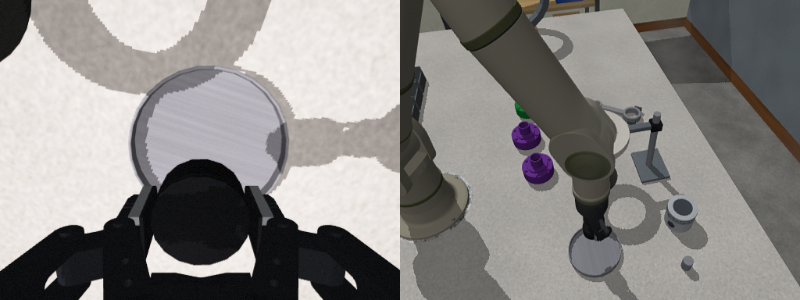

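The cap is held over the dish. The dish is at wrist (208,145) in the half-scale view. Lowering.

{"fn": "step_arm", "kwargs": {
  "targets": [
    [-0.2,0.65,3,0,0,0],
    [0,0,3,0,0,0],
    [0,0,2,0,0,0],
    [0,0,1,0,0,0],
    [0,0,0,0,0,0]
  ]
}}

```text
clock: 7.07
tool_pos: [473.7, -275.4, 34.5]
orientation: [0.987, 0.158, 0.0, 0.0]
ft_force: [-0.9, -0.9, -0.1]
gripper_width: 49.9
grasp_force: 26.6
```

{"fn": "step_arm", "kwargs": {
  "targets": [
    [0,0,0.8,0,0,0],
    [0,0,0.6,0,0,0],
    [0,0,0.3,0,0,0],
    [0,0,0,0,0,0]
  ]
}}

```text
clock: 7.4
tool_pos: [473.4, -275.4, 17.4]
orientation: [0.987, 0.158, 0.0, 0.0]
ft_force: [1.1, 0.0, -0.3]
gripper_width: 49.8
grasp_force: 26.6
```

{"fn": "step_arm", "kwargs": {
  "targets": [
    [0,0,0.2,0,0,0],
    [0,0,0.2,0,0,0],
    [0,0,0,0,0,0]
  ]
}}

```text
clock: 7.65
tool_pos: [473.6, -275.7, 13.7]
orientation: [0.987, 0.158, 0.0, 0.0]
ft_force: [-0.3, -0.2, 5.9]
gripper_width: 50.0
grasp_force: 26.1
```

{"fn": "step_arm", "kwargs": {
  "targets": [
    [0,0,0,0,0,0],
    [0,0,0,0,0,0],
    [0,0,0,0,0,0],
    [0,0,0,0,0,0],
    [0,0,0,0,0,0]
  ],
  "grip": 0.78
}}

```text
clock: 8.07
tool_pos: [473.2, -275.3, 13.2]
orientation: [0.987, 0.158, -0.0, -0.0]
ft_force: [-0.1, 0.6, 0.1]
gripper_width: 67.0
grasp_force: 0.0
```

{"fn": "step_arm", "kwargs": {
  "targets": [
    [0,0,-1,0,0,0],
    [0,0,-2,0,0,0],
    [0,0,-3,0,0,0],
    [0,0,-4,0,0,0],
    [0,0,-4,0,0,0]
  ]
}}

```text
clock: 8.48
tool_pos: [472.5, -274.9, 154.8]
orientation: [0.987, 0.158, -0.001, -0.001]
ft_force: [1.6, -0.2, 0.0]
gripper_width: 67.1
grasp_force: 0.0
```

Run:
```python
from h import *
shot('wrist','w4')
w=cv2.imread('pics/w4.png')
cv2.imwrite('pics/v4.png',w)
s=telemetry.get_state();print(s['tool_pos'],s['gripper_width'],s['joints'].round(2))
print([proj('w4',[473.5,-275.5,z]) for z in (32,4)])
```

```text
[ 475.31630194 -276.52508334  162.18367007] 66.75055651636202 [ 0.5   0.49 -0.11  2.07  0.1   0.57 -0.93]
[array([258.11507388, 186.39682534]), array([258.03791338, 177.85535862])]
```

View pics/v4.png

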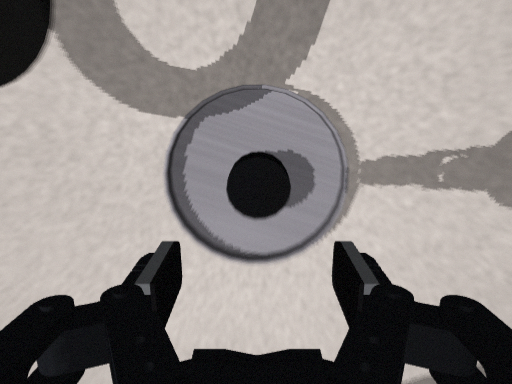

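The cap lies in the dish at (258,185), open side down and released, with the dish centred at (258,172). I'll return to the pump for a low tilted grasp of the neck.

{"fn": "step_arm", "kwargs": {
  "targets": [
    [0,0,-4.1,0,0,0],
    [0,0,-4.1,0,0,0],
    [0,0,-4.1,0,0,0],
    [0,0,-4.1,0,0,0],
    [1.1,-3.89,0,0,0,0]
  ],
  "grip": 0.85
}}

```text
clock: 8.95
tool_pos: [473.8, -242.2, 325.4]
orientation: [0.988, 0.153, 0.005, 0.005]
ft_force: [1.7, -1.0, -0.5]
gripper_width: 72.7
grasp_force: 0.0
```

{"fn": "step_arm", "kwargs": {
  "targets": [
    [1.1,-3.89,0,0,0,0],
    [1.1,-3.89,0,0,0,0],
    [1.1,-3.89,0,0,0,0],
    [1.1,-3.89,0,0,0,0],
    [1.1,-3.89,0,0,0,0]
  ]
}}

```text
clock: 9.37
tool_pos: [462.3, -31.3, 318.0]
orientation: [0.988, 0.158, 0.0, 0.0]
ft_force: [1.3, 0.5, -0.4]
gripper_width: 72.5
grasp_force: 0.0
```

{"fn": "step_arm", "kwargs": {
  "targets": [
    [1.1,-3.89,0,0,0,0],
    [1.1,-3.89,0,0,0,0],
    [1.1,-3.89,0,0,0,0],
    [1.1,-3.89,0,0,0,0],
    [1.1,-3.89,0,0,0,0]
  ]
}}

```text
clock: 9.78
tool_pos: [454.0, 170.6, 318.0]
orientation: [0.987, 0.158, 0.0, 0.0]
ft_force: [1.0, -0.3, -0.2]
gripper_width: 72.9
grasp_force: 0.0
```

{"fn": "step_arm", "kwargs": {
  "targets": [
    [1.1,-3.89,1,0,0,-7],
    [0.6,-3.95,1,0,0,-7],
    [0.1,-4,0,0,0,-7],
    [-0.4,-4,0,0,0,-7],
    [0,0,2,0,0,-7]
  ]
}}

```text
clock: 10.2
tool_pos: [388.5, 318.0, 280.6]
orientation: [0.891, 0.454, 0.003, -0.002]
ft_force: [0.4, -0.1, 0.7]
gripper_width: 72.3
grasp_force: 0.0
```

{"fn": "step_arm", "kwargs": {
  "targets": [
    [0,0,2,0,0,-7],
    [0,0,2,0,0,-7],
    [0,0,2,0,0,-7],
    [0,0,0,0,0,-7],
    [0,0,0,0,0,-7]
  ]
}}

```text
clock: 10.62
tool_pos: [392.5, 309.8, 216.6]
orientation: [0.716, 0.698, -0.001, 0.0]
ft_force: [0.5, -0.8, 1.5]
gripper_width: 72.8
grasp_force: 0.0
```

{"fn": "step_arm", "kwargs": {
  "targets": [
    [0,0,0,0,0,-7],
    [0,0,0,0,0,-7],
    [0,0,0,0,0,-7],
    [0,0,0,0,0,0],
    [0,0,0,0,0,0]
  ]
}}

```text
clock: 11.03
tool_pos: [393.2, 310.1, 217.5]
orientation: [0.581, 0.814, -0.0, 0.0]
ft_force: [0.0, 0.2, -0.1]
gripper_width: 72.8
grasp_force: 0.0
```

```bash
cat > st.py <<'E'
from h import *
s=telemetry.get_state();M=R.from_quat(s['orientation']).as_matrix()
print(s['clock'],s['tool_pos'].round(1),s['gripper_width'].round(1),s['joints'].round(2),s['ft_force'].round(1));print(M.round(3))
E
python3 st.py
```

```text
Traceback (most recent call last):
  File "st.py", line 3, in <module>
    print(s['clock'],s['tool_pos'].round(1),s['gripper_width'].round(1),s['joints'].round(2),s['ft_force'].round(1));print(M.round(3))
                                            ^^^^^^^^^^^^^^^^^^^^^^^^
AttributeError: 'float' object has no attribute 'round'
```

{"fn": "step_arm", "kwargs": {
  "targets": [
    [0,3,0,0,0,0],
    [0,3,0,0,0,0],
    [0,0,0,0,-7,0],
    [0,0,0,0,-7,0],
    [0,0,0,0,0,0]
  ]
}}

```text
clock: 11.45
tool_pos: [447.3, 335.4, 217.5]
orientation: [0.574, 0.81, -0.071, 0.101]
ft_force: [-0.6, 1.2, 0.8]
gripper_width: 72.6
grasp_force: 0.0
```

```bash
sed -i "s/s\['gripper_width'\].round(1)/round(s['gripper_width'],1)/" st.py; python3 st.py
```

```text
11.45 [447.3 335.4 217.5] 72.6 [-0.44  0.54 -0.63  1.93  0.6   1.02 -1.06] [-0.6  1.2  0.8]
[[-0.321  0.944  0.082]
 [ 0.915  0.331 -0.23 ]
 [-0.244  0.002 -0.97 ]]
```

{"fn": "step_arm", "kwargs": {
  "targets": [
    [0,0,0,0,-7,0],
    [0,0,0,0,-7,0],
    [0,0,0,0,-7,0],
    [0,0,0,0,-7,0],
    [0,0,0,0,-7,0]
  ]
}}

```text
clock: 11.87
tool_pos: [449.2, 331.3, 218.3]
orientation: [0.528, 0.74, -0.24, 0.34]
ft_force: [0.3, 0.7, -0.5]
gripper_width: 72.5
grasp_force: 0.0
```

{"fn": "step_arm", "kwargs": {
  "targets": [
    [0,0,0,0,-7,0],
    [0,0,0,0,-4,0],
    [0,0,0,0,0,0]
  ]
}}

```text
clock: 12.12
tool_pos: [447.7, 331.9, 214.7]
orientation: [0.5, 0.706, -0.291, 0.408]
ft_force: [-1.5, -0.3, 0.3]
gripper_width: 72.8
grasp_force: 0.0
```

```bash
python3 st.py
```

```text
12.1167 [447.7 331.9 214.7] 72.8 [-0.88  0.8  -0.38  1.78  0.79  1.66 -1.34] [-1.5 -0.3  0.3]
[[-0.166  0.944  0.286]
 [ 0.468  0.33  -0.819]
 [-0.868 -0.002 -0.497]]
```

{"fn": "step_arm", "kwargs": {
  "targets": [
    [2.4,0.25,2.5,0,0,0],
    [2.4,0.25,2.5,0,0,0],
    [2.4,0.25,2.5,0,0,0],
    [0,0,0,0,0,0],
    [0,0,0,0,0,0]
  ]
}}

```text
clock: 12.53
tool_pos: [466.4, 304.2, 117.6]
orientation: [0.503, 0.705, -0.291, 0.407]
ft_force: [-0.2, 0.5, 0.7]
gripper_width: 72.8
grasp_force: 0.0
```

```bash
python3 st.py
python3 - <<'E'
from h import *
shot('wrist','w5')
w=cv2.imread('pics/w5.png'); cv2.imwrite('pics/v5.png',w)
print([proj('w5',[493,225,z]).round(1) for z in (80,40,0)],[proj('w5',[540,-17,z]).round(1) for z in (0,190)])
E
```

```text
12.5333 [466.4 304.2 117.6] 72.8 [-0.85  0.92 -0.35  1.83  0.86  1.53 -1.44] [-0.2  0.5  0.7]
[[-0.164  0.946  0.281]
 [ 0.473  0.326 -0.819]
 [-0.866 -0.001 -0.5  ]]
[array([255.4, 212.7]), array([255.6, 158.6]), array([255.7, 108.6])] [array([232.5, 189.3]), array([229.8, 329.1])]
```

View pics/v5.png

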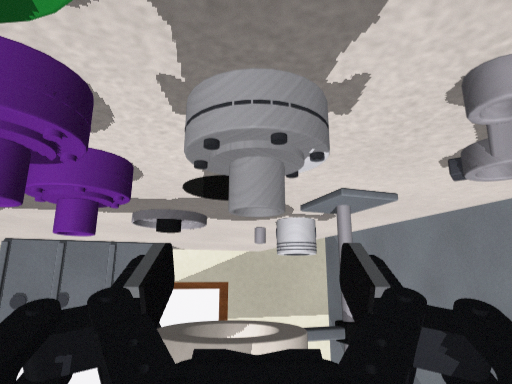

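The tilted wrist view, which is upside down, shows the neck centred at (257,195) with its top rim at row 212. That agrees with my prediction of (255,213). The jaws straddle it, and the ring is at (235,330).

{"fn": "step_arm", "kwargs": {
  "targets": [
    [0.1,0,2.4,0,0,0],
    [0.1,0,2.4,0,0,0],
    [0.1,0,2.4,0,0,0],
    [0.1,0,1.2,0,0,0],
    [0,0,0,0,0,0]
  ]
}}

```text
clock: 13.0
tool_pos: [490.3, 236.9, 73.1]
orientation: [0.503, 0.705, -0.29, 0.408]
ft_force: [0.5, 1.1, 0.6]
gripper_width: 72.4
grasp_force: 0.0
```

{"fn": "step_arm", "kwargs": {
  "targets": [
    [0,0,0.6,0,0,0],
    [0,0,0.5,0,0,0],
    [0,0,0,0,0,0]
  ]
}}

```text
clock: 13.25
tool_pos: [492.8, 229.9, 66.8]
orientation: [0.502, 0.706, -0.289, 0.407]
ft_force: [0.0, -0.4, 0.7]
gripper_width: 72.9
grasp_force: 0.0
```

```bash
python3 st.py
```

```text
13.25 [492.8 229.9  66.8] 72.9 [-0.77  0.97 -0.31  1.94  0.97  1.4  -1.51] [ 0.  -0.4  0.7]
[[-0.164  0.945  0.285]
 [ 0.473  0.328 -0.818]
 [-0.866  0.001 -0.501]]
```

Close gently on the neck.

{"fn": "step_arm", "kwargs": {
  "targets": [
    [0,0,0,0,0,0],
    [0,0,0,0,0,0],
    [0,0,0,0,0,0],
    [0,0,0,0,0,0],
    [0,0,0,0,0,0]
  ],
  "grip": 0.35,
  "force": 20
}}

```text
clock: 13.67
tool_pos: [492.4, 230.1, 66.6]
orientation: [0.502, 0.706, -0.29, 0.407]
ft_force: [-2.7, 3.8, 4.0]
gripper_width: 39.5
grasp_force: 20.6
```

{"fn": "step_arm", "kwargs": {
  "targets": [
    [0,0,0,0,0,0],
    [0,0,0,0,0,0],
    [0,0,0,0,0,0]
  ]
}}

```text
clock: 13.92
tool_pos: [492.4, 230.1, 66.6]
orientation: [0.502, 0.706, -0.29, 0.407]
ft_force: [-4.1, 2.9, 5.0]
gripper_width: 39.4
grasp_force: 20.7
```

```bash
python3 st.py
```

```text
13.9167 [492.4 230.1  66.6] 39.4 [-0.77  0.97 -0.31  1.94  0.97  1.4  -1.51] [-4.1  2.9  5. ]
[[-0.164  0.945  0.284]
 [ 0.473  0.328 -0.818]
 [-0.866  0.    -0.5  ]]
```

{"fn": "step_arm", "kwargs": {
  "targets": [
    [-0.4,-0.11,0.69,0,0,0],
    [-0.76,-0.22,1.32,0,0,0],
    [-0.76,-0.22,1.32,0,0,0],
    [0,0,0,0,0,0]
  ]
}}

```text
clock: 14.25
tool_pos: [500.6, 188.8, 66.4]
orientation: [0.502, 0.705, -0.291, 0.407]
ft_force: [0.5, -3.9, -5.7]
gripper_width: 38.9
grasp_force: 21.5
```

{"fn": "step_arm", "kwargs": {
  "targets": [
    [-0.76,-0.22,1.32,0,0,0],
    [-0.76,-0.22,1.32,0,0,0],
    [-0.76,-0.22,1.32,0,0,0],
    [-0.76,-0.22,1.32,0,0,0],
    [0,0,0,0,0,0]
  ]
}}

```text
clock: 14.67
tool_pos: [511.9, 127.1, 66.4]
orientation: [0.502, 0.705, -0.292, 0.407]
ft_force: [0.7, -1.8, -6.0]
gripper_width: 39.2
grasp_force: 21.7
```

```bash
python3 st.py
python3 - <<'E'
from h import *
shot('side','s6');shot('top','t6')
a=cv2.imread('pics/s6.png')[60:270,110:350];b=cv2.imread('pics/t6.png')[130:340,150:390]
a,b=[cv2.resize(i,(400,350),interpolation=cv2.INTER_CUBIC) for i in (a,b)]
cv2.imwrite('pics/v6.png',np.hstack([a,b]))
E
```

```text
14.6667 [511.9 127.1  66.4] 39.2 [-0.66  0.95 -0.27  2.08  1.09  1.3  -1.56] [ 0.7 -1.8 -6. ]
[[-0.163  0.946  0.281]
 [ 0.47   0.325 -0.82 ]
 [-0.867 -0.002 -0.498]]
```

View pics/v6.png

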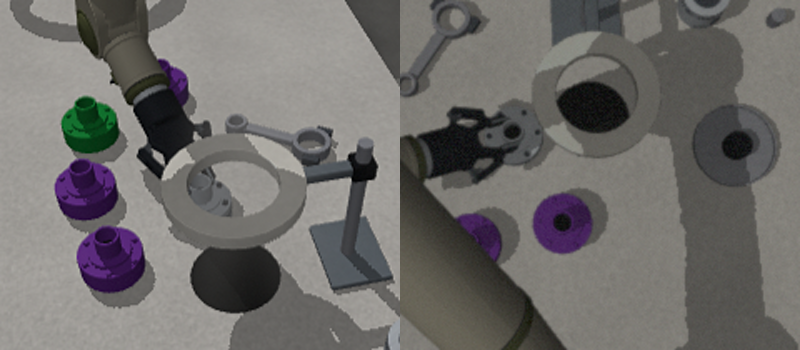

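Both views show the pump gripped by the neck, with its bore at crop (513,131) in the top view. The flange begins about 150 mm behind the neck, so it stays outside the ring, and the slim gripper body passes below it.

Run:
```python
from h import *
print(plane('t6',150+113/1.667,130+131/1.667,80))
```

```text
[510.30916675 119.83502849  80.        ]
```

{"fn": "step_arm", "kwargs": {
  "targets": [
    [0.08,0,0.05,0,0,0],
    [-0.76,-0.22,1.32,0,0,0],
    [-0.76,-0.22,1.32,0,0,0],
    [-0.76,-0.22,1.32,0,0,0],
    [0,0,0,0,0,0]
  ]
}}

```text
clock: 15.18
tool_pos: [520.6, 82.4, 65.6]
orientation: [0.502, 0.705, -0.291, 0.408]
ft_force: [-0.3, -1.9, -6.6]
gripper_width: 39.2
grasp_force: 22.0
```

{"fn": "step_arm", "kwargs": {
  "targets": [
    [0.08,0,0.05,0,0,0],
    [0.08,0,0.05,0,0,0],
    [0,0,0,0,0,0]
  ]
}}

```text
clock: 15.43
tool_pos: [520.4, 83.7, 64.8]
orientation: [0.502, 0.704, -0.292, 0.409]
ft_force: [-0.7, -6.1, 3.9]
gripper_width: 39.2
grasp_force: 22.1
```

```bash
python3 st.py
```

```text
15.4333 [520.4  83.7  64.8] 39.2 [-0.61  0.95 -0.24  2.13  1.16  1.26 -1.58] [-0.7 -6.1  3.9]
[[-0.162  0.945  0.283]
 [ 0.468  0.326 -0.821]
 [-0.869 -0.001 -0.495]]
```

{"fn": "step_arm", "kwargs": {
  "targets": [
    [-0.75,-0.22,1.32,0,0,0],
    [-0.75,-0.22,1.32,0,0,0],
    [-0.75,-0.22,1.32,0,0,0],
    [0,0,0,0,0,0]
  ]
}}

```text
clock: 15.77
tool_pos: [529.8, 38.9, 63.9]
orientation: [0.502, 0.705, -0.29, 0.408]
ft_force: [2.6, -4.0, 1.9]
gripper_width: 39.2
grasp_force: 22.3
```

{"fn": "step_arm", "kwargs": {
  "targets": [
    [-0.75,-0.22,1.32,0,0,0],
    [-0.75,-0.22,1.32,0,0,0],
    [-0.75,-0.22,1.32,0,0,0],
    [-0.37,-0.1,0.65,0,0,0],
    [0,0,0,0,0,0]
  ]
}}

```text
clock: 16.18
tool_pos: [540.1, -12.8, 63.2]
orientation: [0.502, 0.705, -0.29, 0.408]
ft_force: [3.0, -3.2, 0.5]
gripper_width: 39.3
grasp_force: 22.6
```

```bash
python3 st.py
```

```text
16.1833 [540.1 -12.8  63.2] 39.3 [-0.49  0.94 -0.18  2.22  1.33  1.19 -1.63] [ 3.  -3.2  0.5]
[[-0.163  0.945  0.284]
 [ 0.472  0.328 -0.819]
 [-0.867  0.001 -0.499]]
```

{"fn": "step_arm", "kwargs": {
  "targets": [
    [0,0,0,0,0,0],
    [0,0,0,0,0,0],
    [0,0,0,0,0,0],
    [0,0,0,0,0,0],
    [0,0,0,0,0,0]
  ],
  "grip": 0.8
}}

```text
clock: 16.6
tool_pos: [539.4, -11.8, 62.6]
orientation: [0.502, 0.706, -0.29, 0.407]
ft_force: [-0.9, -0.0, -0.3]
gripper_width: 68.4
grasp_force: 0.0
```

{"fn": "step_arm", "kwargs": {
  "targets": [
    [0,0,-0.7,0,0,0],
    [0,0,-1.5,0,0,0],
    [0,0,-2,0,0,0],
    [0,0,-2,0,0,0],
    [0,0,-2,0,0,0]
  ]
}}

```text
clock: 17.02
tool_pos: [515.5, 55.9, 104.3]
orientation: [0.502, 0.706, -0.29, 0.407]
ft_force: [0.7, -0.2, -0.3]
gripper_width: 68.1
grasp_force: 0.0
```

{"fn": "step_arm", "kwargs": {
  "targets": [
    [0,0,-3,0,0,0],
    [0,0,-3,0,0,0],
    [0,0,-3,0,0,0],
    [0,0,-3,0,0,0],
    [0,0,0,0,0,0]
  ]
}}

```text
clock: 17.43
tool_pos: [481.0, 159.4, 165.3]
orientation: [0.501, 0.708, -0.286, 0.407]
ft_force: [-0.1, 0.8, -0.7]
gripper_width: 68.7
grasp_force: 0.0
```

```bash
python3 st.py
python3 - <<'E'
from h import *
shot('side','s7');shot('top','t7');shot('wrist','w7')
a=cv2.imread('pics/s7.png')[140:360,150:350];b=cv2.imread('pics/t7.png')[130:350,200:400];c=cv2.imread('pics/w7.png')
a,b=[cv2.resize(i,(300,330),interpolation=cv2.INTER_CUBIC) for i in (a,b)]
cv2.imwrite('pics/v7.png',np.hstack([a,b,cv2.resize(c,(200,150))] if 0 else [a,b]))
c=cv2.resize(c,(330*200//330,150)); p=np.zeros((330,200,3),np.uint8);p[:150]=c
cv2.imwrite('pics/v7.png',np.hstack([a,b,p]))
E
```

```text
17.4333 [481.  159.4 165.3] 68.7 [-0.72  0.78 -0.31  2.09  0.96  1.39 -1.44] [-0.1  0.8 -0.7]
[[-0.166  0.943  0.289]
 [ 0.477  0.333 -0.813]
 [-0.863  0.003 -0.505]]
```

View pics/v7.png

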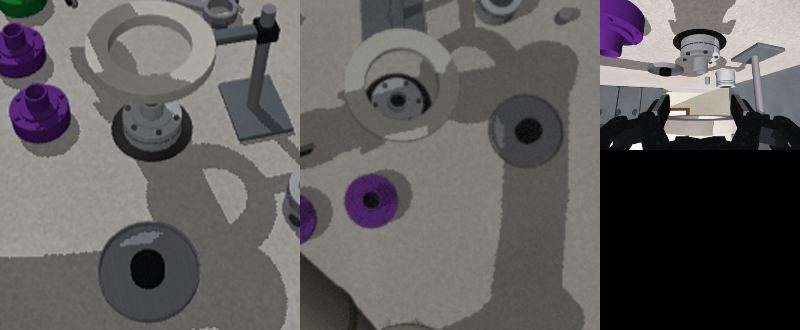

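The pump stands concentric on the mat: in the side crop it spans x 123–185 inside the mat's 112–192. The cap is in the dish at (148,269) and the arm is clear.

```bash
python3 -c "
from rig import workorder
print(workorder.job_done())"
```

```text
the job is handed in; nothing more can be done
None
```

The job is handed in (no verdict was returned): the cap lies open side down in the dish, and the pump stands on the mat with its axis a few millimetres from the centre. While being dragged it may have been carried just clear of the bench for about 0.5 s (near-full-weight pull, about 1 mm by my estimate), before I lowered it.

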